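Release the snap tab and take the cover off the battery box

ROBOT

A 6-joint arm with a two-finger parallel gripper is mounted at the origin on a cart in front of the work surface, level with it; the furniture and walls round the work are solid. World frame = base frame: x ahead of the robot, y to its left, z up, the work surface at z = 0. Lengths are in m, angles in degrees, forces in N, time in s.
With the tool pointing down it reaches from about 0.375 to 0.9 m from the base axis. Payload 3.1 kg.
Tool frame: the origin (TCP) lies at the very end of the fingers, on their centre line; the grasp point (between the pads) lies 19 mm behind it; z points along the fingers, y is the line along which they close (so a half turn about z gives the same grasp; the last joint's range is limited). The gripper opens to 87 mm and grips with 3 to 60 N. Pads are 19 mm wide; open, the fingers measure 117 mm over their backs; the gripper's body (75 mm by 190 mm) begins 51 mm behind the grasp point.
Start: joints at [-85.399, 30.224, 82.088, -0, 67.689, -10.227], TCP at [0.16, -0.604, 0.223] pointing down, gripper open.
Joint ranges: [-176.69, 176.69], [-43.24, 126.21], [12.49, 139.97], [-82, 262], [0, 151.66], [-163.58, 163.58]. Speed limits (degrees/s): [159.86, 159.86, 180, 180, 180, 180].

INTERFACE

Orientations are given as a 3x3 rotation matrix whose columns are the frame's x, y, z axes.
In Python, from rig import * gives the robot as it stands.
- The arm moves only by the tool jog_arm, never from a script. Its arguments are lists of equal length, an entry for each row: "delta_pos": the shift along the world's x, y, z in cm, a list of three; "turn": the turn about the world's z in degrees; "grip": the closure, from 0 (fully open) to 1 (shut). In form: {"delta_pos": [[x, y, z], ...], "turn": [turn, ...], "grip": [grip, ...]}. A call has 1 to 12 rows; each row is the pose to reach, as a shift and turn from the pose commanded when the call began; what a row does not reach only later rows make up. A row lasts 1/8 s, in which the tool goes at most 62.5 mm and 10.7 degrees, less where a joint would pass 70% of its speed; a pose out of reach is approached as far as the arm can. A call with a gripper value outside its range is refused whole. The fingers move at their own pace and stop on an object; the grip force is fixed at half the most. Time passes only in rows, so rows that repeat a pose let the fingers close. It gives the time, the measured TCP pose, the force, the opening and the grip force at its end, in the units of the state.
- read_state(): the state, without advancing time (a new reading comes with each control period).
- capture(name): name is "side" or "top" or "wrist"; returns a dict with "color" (480x640x3 uint8, blue, green, red), "fovy" (degrees; the focal length in pixels is half the picture's height over the tangent of half this angle, whatever the lens; pixels are square), "cx", "cy" (the principal point, pixels), "camera_from_world" (4x4, takes a point from world to camera coordinates). Camera axes: x right, y up, looking along -z (the intrinsics and any distortion apply to the point x, -y, -z); pixel columns grow to the right and rows downward; lengths in m; the calibration is good to about 2 mm. A picture is of the moment at which its call begins. There is no depth.
- hand_in(): hands the job in; it is judged then, once.
The state is a dict: "time_s": time; "joint_positions": joint angles; "qvel": joint speeds; "tau": joint torques, N m; "position": TCP position; "tcp_rot": TCP orientation; "force": force on the tool from outside, world axes, zero at the start; "moment": the same for the moment, N m; "opening": opening from 0.0 (shut) to 1.0 (fully open); "grasp_force": force on a finger pad.
Only numpy, scipy, OpenCV 4.12 (cv2) and the standard library are available. Lean on these libraries where they do the work, as an engineer would, in place of code of your own. Each camera call takes 0.05 s, during which the arm holds its last target. There are 200 camera calls.

TASK

Two grey battery boxes on plywood boards stand on the tables: one has its cover screwed down, the other has a cover held by a springy snap tab that stands up at one long edge, facing a matching fixed finger grip at the other edge. Squeeze that tab in towards the finger grip and, keeping it squeezed, lift the cover straight off its box. Set the cover down flat and right way up in the middle of the shallow steel tray, without dropping it, and let go.

Things in the scene. Friction and masses are not known exactly. Their poses are not given: they have to be found in the camera images.
- battery_box: Grey box 110 (x) x 64 (y) x 50 mm on a plywood board 150x110x12 mm, fixed to the table; black cable gland on its -x end. Rim 62 mm above the origin. Origin: centre of the board's underside; z up, x along the length. Its twin, not listed, has a flat cover with four screws and no tab and does not open.
- cover: Loose cover, 0.1 kg: plate 110 (x) x 64 (y) x 4 mm, 14 mm skirt inside the box, 1.5 mm play. Origin: centre of skirt's lower edge, z up; plate top z=18 mm. Seated: axes as the box's, origin 48 mm above the box's. Two plates 24 mm wide rise at x=0 up to z=48: snap tab, outer face y=+28 at rest; rigid grip, outer face y=-28. Fingers fit outside both down to z=20. Stands level.
- cover_tab (a joint): Travel of the snap tab in m: 0 at rest, hooked under the box's lip; grows as it is pressed towards the cover's -y, to the stop at 0.007. 1 N to start, 6.5 N at the stop; springs back when let go. Unhooked from about 0.005 on; unpressed, it holds the cover (prying it off does not count). Tab and grip measure 56 mm across at rest, 49 mm at the stop (middle then at y=-3.5 mm).
- tray: Shallow square tray of bare sheet steel, 160 x 160 x 14 mm, walls and floor 3 mm thick, fixed to the table. Origin: centre of its underside, z up; the inner floor is at z = 3 mm, so the cover's origin lies 3 mm above the tray's when set down in it.

How it is judged:
By the outcome, as a careful person would: the job done as asked, in the order asked, and still so for the second after the job is handed in, with the robot touching nothing.
It also fails if it takes over 43 s, if anything falls off the work surface, if the arm or the gripper's body presses on something with over 40 N, if the wrist force passes 120 N, or if a joint passes its speed limit or range.

## Working session

There is one attempt and no reset: what is moved stays moved. The work goes in short steps, Python scripts to look and compute and a tool call to move; the robot and the scene stay as the last step left them, time stands still between calls to the robot, and variables do not carry over. Pictures are saved under pics/ and viewed, at most 10 in all, crops included, and the job is handed in when it is done.

Besides the shell and the picture viewer there is one more tool, called after ">>>" by a JSON object that holds its "fn" and its "kwargs", one argument or row to a line. jog_arm: Moves the arm, as the interface text tells. Its arguments: {"type":"object","properties":{"delta_pos":{"type":"array"},"turn":{"type":"array"},"grip":{"type":"array"}},"required":["delta_pos","turn","grip"]}

```bash
mkdir -p pics; cat > h.py <<'E'
from rig import *
import numpy as np, cv2
def snap(n,f):
    c=capture(n); cv2.imwrite('pics/'+f+'.png',c['color']); 
    np.savez('pics/'+f+'.npz',M=c['camera_from_world'],k=[240/np.tan(np.radians(c['fovy']/2)),c['cx'],c['cy']]); return c
def ray(f,u,v,z):
    d=np.load('pics/'+f+'.npz');M=d['M'];k=d['k']
    r=M[:3,:3].T@np.array([(u-k[1])/k[0],-(v-k[2])/k[0],-1]); o=-M[:3,:3].T@M[:3,3]
    return o+r*(z-o[2])/r[2]
def proj(f,p):
    d=np.load('pics/'+f+'.npz');M=d['M'];k=d['k']
    q=M[:3,:3]@np.array(p)+M[:3,3]; return np.array([k[1]+k[0]*q[0]/-q[2],k[2]+k[0]*q[1]/q[2]])
E
python3 - <<'E'
from h import *
for n in ('top','side'):
    c=snap(n,n+'1'); print({k:v for k,v in c.items() if k!='color'})
E
```

```text
{'fovy': 44.18198652244267, 'cx': 323.8598823267439, 'cy': 250.1070670393201, 'camera_from_world': array([[ 2.01718676e-02, -9.99794490e-01,  2.01851282e-03,
         5.19751776e-02],
       [ 9.87807711e-01,  2.02416586e-02,  1.54357383e-01,
        -5.13383665e-01],
       [-1.54366519e-01, -1.11977417e-03,  9.88013018e-01,
        -1.43703505e+00],
       [ 0.00000000e+00,  0.00000000e+00,  0.00000000e+00,
         1.00000000e+00]])}
{'fovy': 56.32207580986698, 'cx': 315.3461828286708, 'cy': 241.30243507902588, 'camera_from_world': array([[-0.86133001, -0.50743534,  0.02489978,  0.46673349],
       [ 0.28256578, -0.43774917,  0.85354101, -0.19392944],
       [-0.42221701,  0.74221631,  0.52043035, -0.92789884],
       [ 0.        ,  0.        ,  0.        ,  1.        ]])}
```

View pics/top1.png

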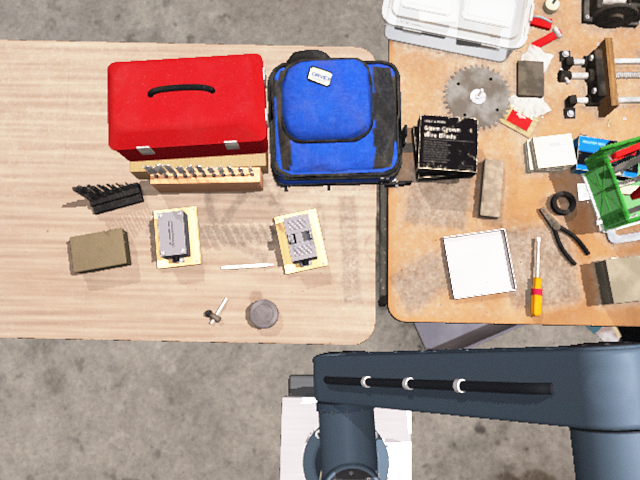

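View pics/side1.png

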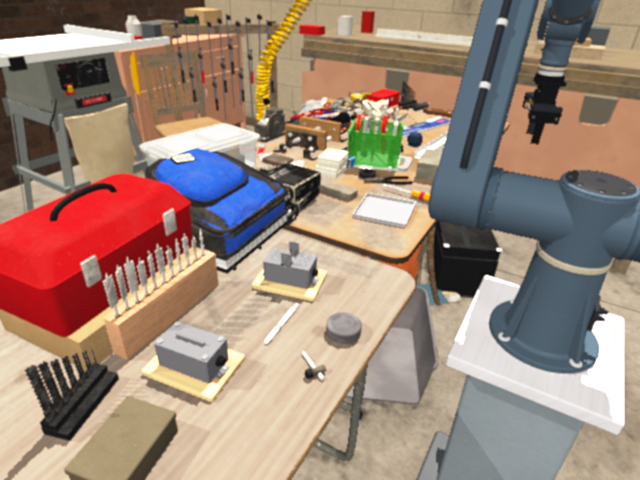

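The top view shows the tabbed box at about (300,240), with its gland towards the bottom, and the tray at about (479,264). The screwed twin is at (177,238). I'll enlarge the box and the tray to measure them.

```bash
python3 - <<'E'
from h import *
i=cv2.imread('pics/top1.png'); s=cv2.imread('pics/side1.png')
a=cv2.resize(i[200:280,260:340],(400,400),interpolation=cv2.INTER_CUBIC)
b=cv2.resize(i[220:310,435:525],(400,400),interpolation=cv2.INTER_CUBIC)
cv2.imwrite('pics/c1.png',np.hstack([a,b]))
E
```

```text
(no output)
```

View pics/c1.png

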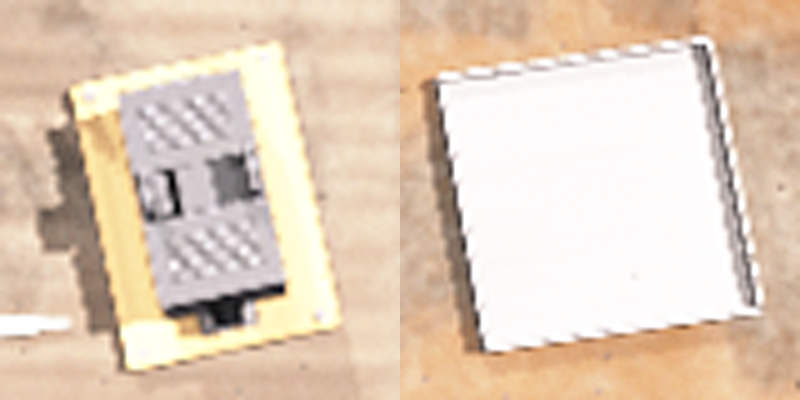

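The left crop shows the board corners at (70,88), (280,42), (340,325) and (128,370). The cover plate corners are at (120,95), (240,70), (285,288) and (160,312). The tray rim corners in the right crop are at (435,78), (710,38), (760,312) and (485,352).

```bash
python3 - <<'E'
from h import *
def m(name,c,s,off,z):
    P=np.array([ray('top1',off[0]+(u+.5)/s-.5,off[1]+(v+.5)/s-.5,z) for u,v in c])
    TL,TR,BR,BL=P
    x=(TL+TR-BL-BR)[:2]; y=(TL+BL-TR-BR)[:2]
    print(name,P.mean(0).round(4),'len',np.linalg.norm(x)/2,np.linalg.norm(y)/2,'yaw',np.degrees(np.arctan2(x[1],x[0])),np.degrees(np.arctan2(-y[0],y[1])))
    return P.mean(0)
m('board',[(70,88),(280,42),(340,325),(128,370)],5,(260,200),.012)
m('cover',[(120,95),(240,70),(285,288),(160,312)],5,(260,200),.066)
m('tray',[(35,78),(310,38),(360,312),(85,352)],400/90,(435,220),.014)
s=read_state(); print(s['position'],s['tcp_rot'],s['opening'],s['joint_positions'])
E
```

```text
board [0.5398 0.1226 0.012 ] len 0.14949489593653353 0.11006929629042364 yaw 13.120834895704158 13.536991426258913
cover [0.5378 0.1221 0.066 ] len 0.11080244414738061 0.06143226902864123 yaw 12.393950440565508 12.675161068055784
tray [ 0.4907 -0.3315  0.014 ] len 0.15911966598924218 0.15950033199159072 yaw 9.15244433175295 9.46489110199916
[ 0.15993363 -0.60352993  0.2216782 ] [[ 9.66700051e-01  2.55912076e-01 -1.42391713e-04]
 [ 2.55911873e-01 -9.66698217e-01  1.91575046e-03]
 [ 3.52613862e-04 -1.88839580e-03 -9.99998155e-01]] 1.0010241907336201 [-8.53988414e+01  3.02738036e+01  8.21471572e+01  7.27512209e-04
  6.76891044e+01 -1.02267629e+01]
```

>>> {"fn": "jog_arm", "kwargs": {
  "delta_pos": [
    [3,2,0],
    [7,5,0],
    [11,8,0],
    [15,12,0],
    [19,16,0],
    [23,20,0],
    [27,24,0],
    [30,28,0],
    [33,33,0],
    [35,38,0],
    [36,43,0],
    [37,48,0]
  ],
  "turn": [0,0,0,0,0,0,-1,-1,-1.8,-1.8,-1.8,-1.8],
  "grip": [0,0,0,0,0,0,0,0,0,0,0,0]
}}

```text
time_s: 1.6
position: [0.53, -0.1223, 0.2221]
tcp_rot: [[0.974, 0.226, -0.001], [0.226, -0.974, 0.0], [-0.001, -0.0, -1.0]]
force: [-0.0, 0.2, -0.1]
opening: 0.994
grasp_force: 0.0
```

>>> {"fn": "jog_arm", "kwargs": {
  "delta_pos": [
    [0.5,5,0],
    [0.8,10,0],
    [1,15,0],
    [1,20,-1],
    [1,23,-3],
    [1,24.3,-4],
    [1,24.3,-4],
    [1,24.3,-4]
  ],
  "turn": [0,0,0,0,0,0,0,0],
  "grip": [0,0,0,0,0,0,0,0]
}}

```text
time_s: 2.6
position: [0.5406, 0.1177, 0.1829]
tcp_rot: [[0.974, 0.224, 0.001], [0.224, -0.974, -0.0], [0.001, 0.001, -1.0]]
force: [-0.4, 0.5, 0.0]
opening: 1.001
grasp_force: 0.0
```

```bash
python3 - <<'E'
from h import *
s=read_state(); print(s['time_s'],s['position'],s['tcp_rot'].round(3) if hasattr(s['tcp_rot'],'round') else s['tcp_rot'],s['force'])
snap('wrist','w1'); snap('side','s2')
# tab/grip/plate prediction with box (.539,.1225) yaw 13
c,sn=np.cos(np.radians(13)),np.sin(np.radians(13))
for n,x,y,z in (('tab+',12,28,48),('tab-',-12,28,48),('grip+',12,-28,48),('grip-',-12,-28,48),('TL',55,32,18),('TR',55,-32,18),('BR',-55,-32,18),('BL',-55,32,18)):
    p=[.539+(c*x-sn*y)/1e3,.1225+(sn*x+c*y)/1e3,.048+z/1e3]
    print(n,proj('w1',p).round(1))
E
```

```text
2.6 [0.54057318 0.11773065 0.18293102] [[ 0.974  0.224  0.001]
 [ 0.224 -0.974 -0.   ]
 [ 0.001  0.001 -1.   ]] [-0.44927691  0.4867233   0.0148018 ]
tab+ [272.2 227.9]
tab- [273.3 261. ]
grip+ [353.3 227.9]
grip- [352.5 261. ]
TL [270. 162.]
TR [356.6 162. ]
BR [353.3 299.8]
BL [274.8 299.8]
```

View pics/w1.png

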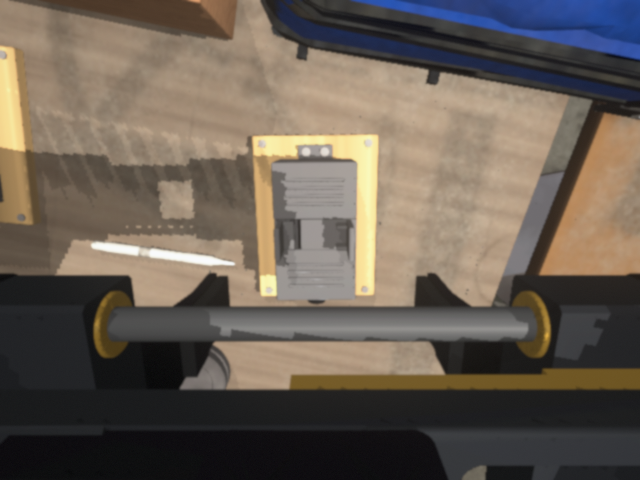

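The wrist view shows the cover plate at about (272..356, 160..299), within 2 px of the prediction. I'll zoom in once to refine the lateral offset.

```bash
python3 - <<'E'
from h import *
i=cv2.imread('pics/w1.png')
a=cv2.resize(i[150:310,250:380],(650,800),interpolation=cv2.INTER_CUBIC)[:600] if 0 else cv2.resize(i[150:270,250:390],(700,600),interpolation=cv2.INTER_CUBIC)
cv2.imwrite('pics/c2.png',a)
E
```

```text
(no output)
```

View pics/c2.png

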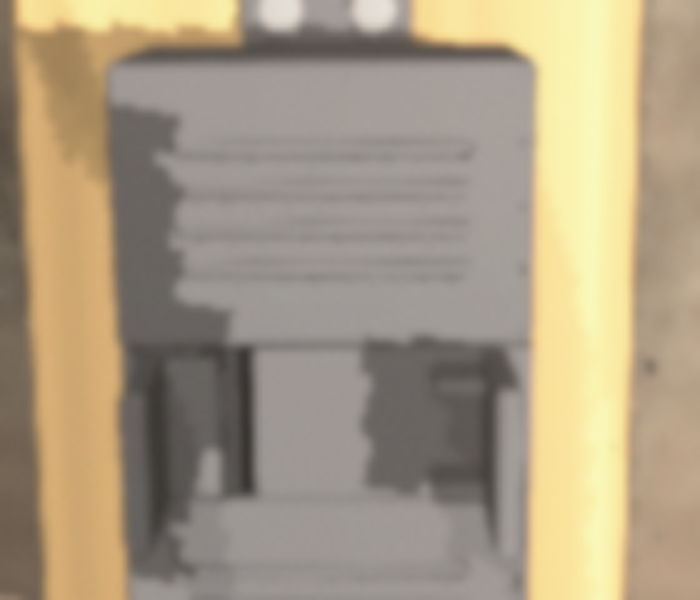

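Tab and grip outer faces are at columns 275 and 355, about 1 mm to the -y side of the prediction. That matches the present TCP, so I'm lowering straight down.

>>> {"fn": "jog_arm", "kwargs": {
  "delta_pos": [
    [0,0,-2],
    [0,0,-5],
    [0,0,-8],
    [0,0,-9.5],
    [0,0,-10.5],
    [0,0,-11.1],
    [0,0,-11.1],
    [0,0,-11.1]
  ],
  "turn": [0,0,0,0,0,0,0,0],
  "grip": [0,0,0,0,0,0,0,0]
}}

```text
time_s: 3.7
position: [0.5405, 0.1189, 0.0722]
tcp_rot: [[0.974, 0.226, 0.001], [0.226, -0.974, 0.0], [0.001, 0.0, -1.0]]
force: [0.6, 1.0, -0.3]
opening: 1.002
grasp_force: 0.0
```

>>> {"fn": "jog_arm", "kwargs": {
  "delta_pos": [
    [0,0,0],
    [0,0,0],
    [0,0,0],
    [0,0,0],
    [0,0,0],
    [0,0,0],
    [0,0,0],
    [0,0,0]
  ],
  "turn": [0,0,0,0,0,0,0,0],
  "grip": [0.2,0.3,0.4,0.6,0.6,0.6,0.6,0.6]
}}

```text
time_s: 4.7
position: [0.5401, 0.1187, 0.0721]
tcp_rot: [[0.974, 0.226, 0.0], [0.226, -0.974, -0.0], [0.0, 0.0, -1.0]]
force: [-1.8, -0.1, 5.6]
opening: 0.549
grasp_force: 30.0
```

The tab is at its stop with 30 N of grip and hardly any lateral load, so I'm lifting slowly.

>>> {"fn": "jog_arm", "kwargs": {
  "delta_pos": [
    [0,0,0.3],
    [0,0,0.7],
    [0,0,1.2],
    [0,0,1.8],
    [0,0,2.5],
    [0,0,3.5],
    [0,0,5],
    [0,0,7],
    [0,0,9],
    [0,0,11],
    [0,0,12],
    [0,0,12]
  ],
  "turn": [0,0,0,0,0,0,0,0,0,0,0,0],
  "grip": [0.6,0.6,0.6,0.6,0.6,0.6,0.6,0.6,0.6,0.6,0.6,0.6]
}}

```text
time_s: 6.2
position: [0.5404, 0.1189, 0.1926]
tcp_rot: [[0.974, 0.225, 0.002], [0.225, -0.974, 0.0], [0.002, 0.0, -1.0]]
force: [-0.4, 0.1, -1.3]
opening: 0.55
grasp_force: 30.0
```

```bash
python3 - <<'E'
from h import *
s=read_state(); print(s['position'],s['force'],s['opening'])
c=snap('side','s3')['color']; 
w=snap('wrist','w3')['color']
p=proj('s3',s['position']).astype(int);print(p)
x,y=max(p[0]-75,0),max(p[1]-75,0)
cv2.imwrite('pics/c3.png',np.hstack([cv2.resize(c[y:y+150,x:x+150],(400,400)),cv2.resize(w[100:400,170:470],(400,400))]))
E
```

```text
[0.54044854 0.11887354 0.19259069] [-0.35731511  0.12969297 -1.32238701] 0.5497273846375947
[290 208]
```

View pics/c3.png

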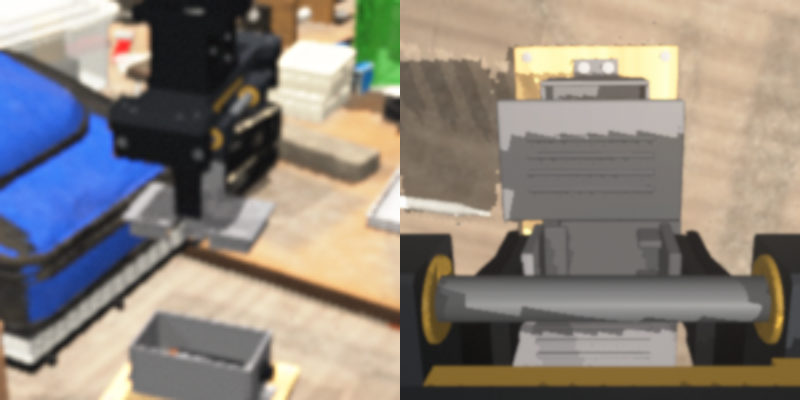

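The side view shows the box open and the cover hanging level in the fingers, and the wrist view confirms it. Carrying it over to the tray.

>>> {"fn": "jog_arm", "kwargs": {
  "delta_pos": [
    [-0.1,-1.5,0],
    [-0.3,-4.5,0],
    [-0.8,-8.5,0],
    [-1.3,-13,0],
    [-1.8,-17.5,0],
    [-2.3,-22,0],
    [-2.8,-26.5,0],
    [-3.4,-31,0],
    [-3.9,-35.5,0],
    [-4.4,-40,0],
    [-4.7,-43.5,0],
    [-4.9,-45.4,0]
  ],
  "turn": [0,0,0,0,-0.5,-1,-1.5,-2,-2.5,-3,-3.5,-3.7],
  "grip": [0.6,0.6,0.6,0.6,0.6,0.6,0.6,0.6,0.6,0.6,0.6,0.6]
}}

```text
time_s: 7.8
position: [0.4898, -0.3375, 0.1907]
tcp_rot: [[0.987, 0.16, -0.001], [0.16, -0.987, 0.001], [-0.001, -0.001, -1.0]]
force: [0.2, 0.3, -1.0]
opening: 0.547
grasp_force: 30.0
```

>>> {"fn": "jog_arm", "kwargs": {
  "delta_pos": [
    [0,0,-1],
    [0,0,-4],
    [0,0,-7],
    [0,0,-9],
    [0,0,-10],
    [0,0,-10],
    [0,0,-10]
  ],
  "turn": [0,0,0,0,0,0,0],
  "grip": [0.6,0.6,0.6,0.6,0.6,0.6,0.6]
}}

```text
time_s: 8.68
position: [0.4915, -0.3351, 0.0923]
tcp_rot: [[0.987, 0.163, 0.001], [0.163, -0.987, -0.001], [0.001, 0.001, -1.0]]
force: [0.2, -0.2, -0.7]
opening: 0.542
grasp_force: 30.0
```

```bash
python3 - <<'E'
from h import *
s=read_state(); print(s['position'],s['force'],s['opening'])
c=snap('side','s4')['color']; w=snap('wrist','w4')['color']
b=np.radians(9.3);
for x,y in((80,80),(80,-80),(-80,-80),(-80,80)):
    p=[.4907+(np.cos(b)*x-np.sin(b)*y)/1e3,-.3315+(np.sin(b)*x+np.cos(b)*y)/1e3,.014]
    for n,f in((w,'w4'),(c,'s4')):
        q=proj(f,p); print(f,q.round(1)); cv2.circle(n,tuple(int(t) for t in q.round()),2,(0,0,255),-1)
p=proj('s4',[.49,-.33,.05]).astype(int);x,y=p-75
cv2.imwrite('pics/c4.png',np.hstack([cv2.resize(c[y:y+150,x:x+150],(360,360)),cv2.resize(w[50:410,110:550],(440,360))]))
E
```

```text
[ 0.49151897 -0.33513288  0.0922727 ] [ 0.22132835 -0.19530931 -0.70160506] 0.5420733692519129
w4 [184.8 124. ]
s4 [352.  214.3]
w4 [442.1 124.4]
s4 [366.6 193.3]
w4 [423.7 353. ]
s4 [415.6 202.2]
w4 [205.  352.9]
s4 [405.4 224.9]
```

View pics/c4.png

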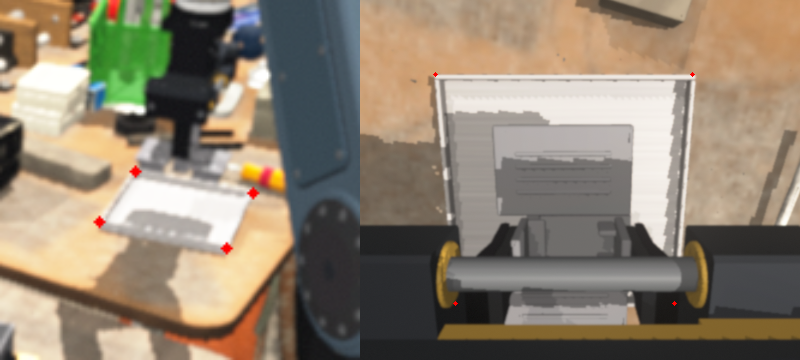

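The predicted tray corners coincide with the tray's corners in both views, so the tray's position and height are confirmed. Now lowering.

>>> {"fn": "jog_arm", "kwargs": {
  "delta_pos": [
    [0,0,-1.5],
    [0,0,-3.2],
    [0,0,-4.6],
    [0,0,-5.5],
    [0,0,-6],
    [0,0,-6.2],
    [0,0,-6.3],
    [0,0,-6.3]
  ],
  "turn": [0,0,0,0,0,0,0,0],
  "grip": [0.6,0.6,0.6,0.6,0.6,0.6,0.6,0.6]
}}

```text
time_s: 9.78
position: [0.4907, -0.335, 0.0305]
tcp_rot: [[0.987, 0.162, -0.0], [0.162, -0.987, 0.0], [-0.0, -0.0, -1.0]]
force: [-3.4, 0.9, 11.0]
opening: 0.55
grasp_force: 30.0
```

>>> {"fn": "jog_arm", "kwargs": {
  "delta_pos": [
    [0,0,-0.05],
    [0,0,-0.05],
    [0,0,-0.05]
  ],
  "turn": [0,0,0],
  "grip": [0.6,0.6,0.6]
}}

```text
time_s: 10.15
position: [0.4907, -0.335, 0.0305]
tcp_rot: [[0.987, 0.162, -0.0], [0.162, -0.987, 0.0], [-0.0, -0.0, -1.0]]
force: [-3.8, 1.8, 12.8]
opening: 0.554
grasp_force: 30.0
```

```bash
python3 - <<'E'
from h import *
s=read_state(); print(s['position'],s['force'],s['moment'],s['opening'])
c=snap('side','s5')['color']; w=snap('wrist','w5')['color']
p=proj('s5',[.49,-.33,.05]).astype(int);x,y=p-60
cv2.imwrite('pics/c5.png',np.hstack([cv2.resize(c[y:y+120,x:x+120],(360,360),interpolation=cv2.INTER_CUBIC),cv2.resize(w[50:410,110:550],(440,360))]))
E
```

```text
[ 0.49069026 -0.33497252  0.03048277] [-3.83971659  1.83960174 12.79566535] [ 0.834843    0.64445674 -0.03076117] 0.5543047334767671
```

View pics/c5.png

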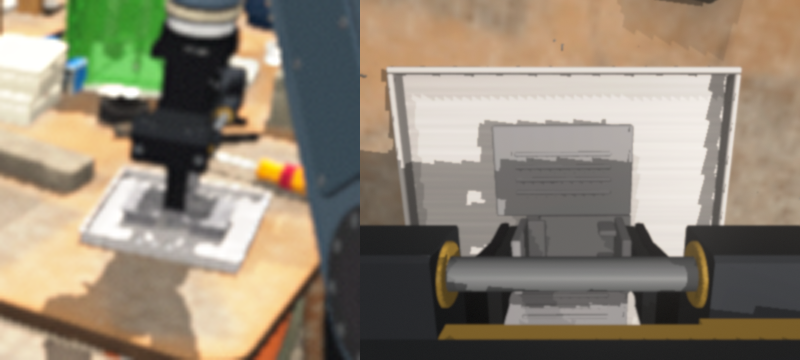

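The cover is firmly on the tray floor: force is up and the height has stopped changing. It is level and centred in both views, so I'm relieving the load, opening gradually and rising.

>>> {"fn": "jog_arm", "kwargs": {
  "delta_pos": [
    [0,0,0.1],
    [0,0,0.1],
    [0,0,0.1],
    [0,0,0.1],
    [0,0,0.1],
    [0,0,0.1],
    [0,0,0.1],
    [0,0,0.1],
    [0,0,0.1],
    [0,0,0.1]
  ],
  "turn": [0,0,0,0,0,0,0,0,0,0],
  "grip": [0.6,0.42,0.4,0.38,0.36,0.3,0.15,0,0,0]
}}

```text
time_s: 11.5
position: [0.491, -0.3353, 0.0291]
tcp_rot: [[0.987, 0.162, 0.0], [0.162, -0.987, -0.0], [0.0, 0.0, -1.0]]
force: [0.2, -0.6, 0.8]
opening: 0.982
grasp_force: 0.0
```

>>> {"fn": "jog_arm", "kwargs": {
  "delta_pos": [
    [0,0,0.5],
    [0,0,1.5],
    [0,0,3],
    [0,0,5],
    [0,0,8],
    [0,0,12],
    [0,0,15],
    [0,0,15],
    [0,0,15]
  ],
  "turn": [0,0,0,0,0,0,0,0,0],
  "grip": [0,0,0,0,0,0,0,0,0]
}}

```text
time_s: 12.62
position: [0.4905, -0.3347, 0.1789]
tcp_rot: [[0.987, 0.162, -0.001], [0.162, -0.987, 0.001], [-0.0, -0.001, -1.0]]
force: [-0.3, -0.3, -0.8]
opening: 1.002
grasp_force: 0.0
```

```bash
python3 - <<'E'
from h import *
c=snap('side','s6')['color']; w=snap('wrist','w6')['color']
p=proj('s6',[.49,-.33,.05]).astype(int);x,y=p-60
cv2.imwrite('pics/c6.png',np.hstack([cv2.resize(c[y:y+120,x:x+120],(360,360),interpolation=cv2.INTER_CUBIC),cv2.resize(w[50:410,110:550],(440,360))]))
E
```

```text
(no output)
```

View pics/c6.png

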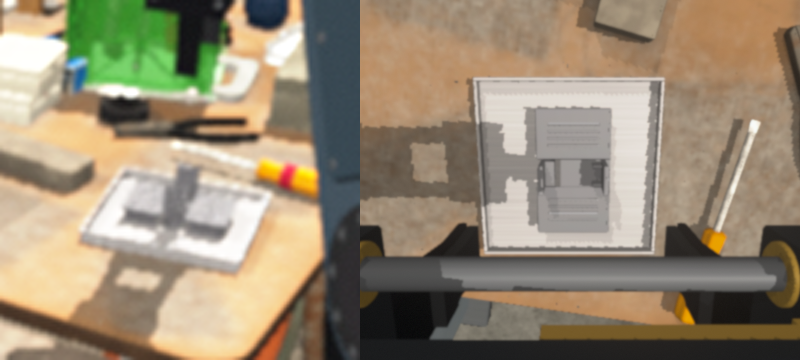

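The cover lies flat and upright in the middle of the tray (plate centre about (573,170), tray centre about (569,165)), and the gripper is clear.

```bash
python3 -c "
from rig import *
print(hand_in())"
```

```text
the job is handed in; nothing more can be done
None
```

I squeezed the tab to its stop, lifted the cover off its box, and set it down flat and right way up in the middle of the tray. I let go and handed the job in at about 13 s.

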